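# Tighten the loose sample canister and set it aside for rework

### The job

One of the three sample canisters in the black rack has a loose cap: the orange line on its cap no longer meets the orange line on its body. While it stands in the rack, gently twist that cap clockwise until the two lines meet again, then set the canister upright in the shallow red rework tray without dropping it. Leave the other two canisters where they stand.

Things in the scene. Friction and masses are not known exactly. Their poses are not given: they have to be found in the camera images.
- loose_cap_mid (a point): Centre of the LOOSE canister's cap, half-way up the cap, its x axis along the cap's orange line, z up. Round black ribbed cap 40 mm across, 30 mm tall, over a 14 mm tall, 34 mm neck and a 60 x 60 x 56 mm aluminium body; this point is 85 mm above the underside and 29 mm above the body's flat shoulder. About 0.3 kg; the cap can carry it, so one pinch from above serves to twist and lift.
- loose_cap (a joint): How far the loose cap is unscrewed, rad: the angle between the orange lines on its cap and body. 0 is tight, lines meeting, a firm stop; it grows anticlockwise seen from above and starts at 0.6 to 1.1. Turns easily (about 0.02 N m), does not rise, stays where left. The body's line runs over the shoulder and down the middle of one side.
- sound_cap_a_mid (a point): Centre of the cap of a sound canister, same look and size, 85 mm above its underside; cap tight, its orange lines meet. All three canisters stand in a fixed black rack, 100 x 330 x 30 mm, in a row of square holes 110 mm apart, 20 mm deep (floor 10 mm above the table), about 2 mm wider than the body on each side, so a canister cannot turn more than a few degrees.
- sound_cap_b_mid (a point): Centre of the cap of the other sound canister, same look and size, in the same rack; 85 mm above its underside.
- rework_tray: Fixed, empty, shallow red tray, 170 x 170 mm outside, 25 mm tall; walls and floor 5 mm thick. Origin: centre of its underside, on the table; axes along its sides, z up. The small yellow washer box and the deep blue bin are not it.
There are look-alikes about, which are no part of the job. Several things look just like the rework_tray: the one meant starts farthest to the robot's right.

How it is judged (in metres and radians):
On the way:
1. the loose cap is twisted home (lines meet within 0.2 rad) while its canister stands in the rack (moved less than 15 mm) (value of joint loose_cap below 0.2 rad and distance of loose_cap_mid from where it was at the start of the episode below 0.015 m), for 0.2 s.
At the end, for the whole second after the job is handed in: The loose canister stands at rest and upright (within 0.17 rad) on the floor of the red tray, wholly inside it, its cap within 0.2 rad of tight; the two sound canisters stand in the rack within 15 mm of where they were (value of joint loose_cap below 0.2 rad and x of loose_cap_mid in the frame of rework_tray between -0.06 and 0.06 m and y of loose_cap_mid in the frame of rework_tray between -0.06 and 0.06 m and z of loose_cap_mid in the frame of rework_tray between 0.08 and 0.1 m and angle between loose_cap_mid's own z axis and vertical below 0.17 rad and linear speed of loose_can below 0.03 m/s and distance of each of sound_cap_a_mid, sound_cap_b_mid from where it was at the start of the episode below 0.015 m); the robot touches nothing.
It fails at once if a sound canister is shifted by more than 30 mm, or lifted out or tipped over (distance of any of sound_cap_a_mid, sound_cap_b_mid from where it was at the start of the episode above 0.03 m).
It fails at once if the cap is spun roughly, faster than 6 rad/s (velocity of joint loose_cap below -6 rad/s or velocity of joint loose_cap above 6 rad/s).
It fails at once if the loose canister is tipped by more than 0.7 rad (angle between loose_cap_mid's own z axis and vertical above 0.7 rad).
It fails at once if the loose canister is dropped: it moves faster than 0.6 m/s with no finger on it (linear speed of loose_can above 0.6 m/s and contact force between the fingers and loose_can below 0.1 N).
It also fails if it takes over 42 s, if anything falls off the work surface, if the arm or the gripper's body presses on something with over 40 N, if the wrist force passes 120 N, or if a joint passes its speed limit or range.

### The arm

A 7-joint arm with a two-finger parallel gripper is mounted at the origin on the work surface. World frame = base frame: x ahead of the robot, y to its left, z up, the work surface at z = 0. Lengths are in mm, angles in rad, forces in N, time in s.
With the tool pointing down it reaches from about 400 to 850 mm from the base axis. Payload 4.5 kg.
Tool frame: the origin (TCP) lies midway between the tips of the shut fingers; the grasp point (between the pads) lies 19 mm behind it (hold_point_z is the distance from the TCP to the grasp point, in mm); x points along the fingers, z is the direction in which the jaws open and shut, and the axes are right-handed (so a half turn about x gives the same grasp; the last joint's range is limited). The gripper opens to 88 mm and grips with 3 to 60 N. Pads are 18 mm wide; open, the fingers measure 123 mm over their backs; the gripper's body (75 mm by 187 mm) begins 45 mm behind the grasp point.
Start: joints at [1.31, 0.689, -0.195, 1.565, 0.157, 0.902, -0.215], TCP at [181.622, -598.053, 238.743] pointing down, gripper open.
Joint ranges: [-3.01, 3.01], [-0.46, 2.08], [-1.47, 1.51], [0.13, 2.56], [-1, 4.14], [0.04, 2.09], [-2.66, 2.66]. Speed limits (rad/s): [2.57, 2.57, 3.14, 3.14, 3.14, 3.14, 3.14].

### API

Orientations are given as a unit quaternion [w, x, y, z].
In Python, from cell import get_obs, read_camera, camera_model, close_job, hold_point_z gives the robot as it stands.
- The arm moves only by the tool step_arm, never from a script. Its argument "rows" is text: rows parted by semicolons, each of 7 numbers parted by spaces: the shift along the tool's x, y, z in cm, then the turn, a rotation vector about the tool's x, y, z in degrees, then the finger opening in cm, from 0 to 8.81. In form: x y z rx ry rz gripper; .... A call has 1 to 10 rows; each row is the pose to reach, as a shift and turn from the pose commanded when the call began, along the tool's axes at that moment; what a row does not reach only later rows make up. A row lasts 1/8 s, in which the tool goes at most 62.5 mm and 10.7 degrees, less where a joint would pass 70% of its speed; a pose out of reach is approached as far as the arm can. A call with a gripper value outside its range is refused whole. The fingers move at their own pace and stop on an object; "grip_force" is the grip in N (left out, the last holds). Time passes only in rows, so rows that repeat a pose let the fingers close. It gives the time, the measured TCP pose, the force and the opening at its end, in the units of the state.
- get_obs(): the state, without advancing time (a new reading comes with each control period).
- read_camera(name): name is "side" or "top" or "wrist"; returns (picture, depth): 480x640x3 uint8, red, green, blue; 480x640 float32, mm along the optical axis (not along the pixel's ray), 0 where there is no reading.
- camera_model(name): a dict with "mtx" (3x3 intrinsics, pixels), "world_to_cam" (4x4, takes a point from world to camera coordinates); the wrist camera has in their place "mount" (4x4, takes a point from camera to tool coordinates, whose origin is the TCP and whose axes are the tool frame's). Camera axes: x right, y down, z forward; pixel columns grow to the right and rows downward; lengths in mm; the calibration is good to about 2 mm. A picture is of the moment at which its call begins: read the wrist's pose just before it. camera_model takes no time and is no camera call.
- close_job(): hands the job in, once; it reports no verdict.
The state is a dict: "time": time; "q": joint angles; "dq": joint speeds; "joint_efforts": joint torques, N m; "eef_pos": TCP position; "orientation": TCP orientation; "contact_force": force on the tool from outside, world axes, zero at the start; "wrist_torque": the same for the moment, N m; "finger_gap": finger opening in mm.
Only numpy, scipy, OpenCV 4.12 (cv2) and the standard library are available. Lean on these libraries where they do the work, as an engineer would, in place of code of your own. Each camera call takes 0.05 s, during which the arm holds its last target.

## Working session

There is one attempt and no reset: what is moved stays moved. The work goes in short steps, Python scripts to look and compute and a tool call to move; the robot and the scene stay as the last step left them, time stands still between calls to the robot, and variables do not carry over. Pictures are saved under pics/ and viewed, and the job is handed in when it is done.

Besides the shell and the picture viewer there is one more tool, called after ">>>" as name(argument=value, ...) on one line, values as JSON. step_arm: Moves the arm, as the interface text tells. Its arguments: {"type":"object","properties":{"rows":{"type":"string"},"grip_force":{"type":"number"}},"required":["rows"]}

```bash
ls; mkdir -p pics
python3 - <<'E'
from cell import *
import cv2,numpy as np
o=get_obs();print(o, hold_point_z)
for n in ("top","side"):
    p,d=read_camera(n); cv2.imwrite(f"pics/{n}0.png",p[:,:,::-1]); np.save(f"{n}0.npy",d); np.save(f"{n}0p.npy",p)
    print(camera_model(n))
print(camera_model("wrist"))
E
```

```text
pics
{'time': 0.0, 'q': array([ 1.30979157,  0.68997169, -0.19457012,  1.56639468,  0.15727725,
        0.90249798, -0.21508979]), 'dq': array([-0.00018946, -0.00067144,  0.0005735 ,  0.00014046,  0.00137534,
       -0.00044638,  0.00035203]), 'joint_efforts': array([ 1.55873358e-04, -5.27571273e+01, -1.26688007e+00, -1.53429991e+01,
       -5.26388863e-02,  6.62025108e-03,  1.47515534e-04]), 'eef_pos': array([ 181.38894615, -597.40736084,  237.90563654]), 'orientation': array([ 0.56748831,  0.42147678,  0.56859107, -0.42073571]), 'contact_force': array([ 0.03311836,  0.40972776, -0.12494227]), 'wrist_torque': array([-0.02727931,  0.04473009,  0.04746557]), 'finger_gap': 87.86336742814692} 18.700000000000003
{'mtx': array([[572.32038116,   0.        , 312.79815286],
       [  0.        , 572.32038116, 242.94530855],
       [  0.        ,   0.        ,   1.        ]]), 'world_to_cam': array([[ 9.15354653e-03, -9.99887575e-01, -1.18764472e-02,
        -1.33486415e+01],
       [-9.95352243e-01, -7.97210947e-03, -9.59706079e-02,
         4.12662007e+02],
       [ 9.58651381e-02,  1.26997
[... 473 characters left out ...]
62640132e+02],
       [ 5.29825882e-01, -5.27493092e-01, -6.64105091e-01,
         1.00168540e+03],
       [ 0.00000000e+00,  0.00000000e+00,  0.00000000e+00,
         1.00000000e+00]])}
{'mtx': array([[386.93301178,   0.        , 323.89457627],
       [  0.        , 386.93301178, 239.18291077],
       [  0.        ,   0.        ,   1.        ]]), 'mount': array([[-1.38893575e-04, -3.23692379e-01,  9.46162367e-01,
        -1.46181877e+02],
       [-5.05844137e-04, -9.46162232e-01, -3.23692407e-01,
         8.48794204e+01],
       [ 9.99999862e-01, -5.23569481e-04, -3.23220366e-05,
         1.14567350e+00],
       [ 0.00000000e+00,  0.00000000e+00,  0.00000000e+00,
         1.00000000e+00]])}
```

View pics/top0.png

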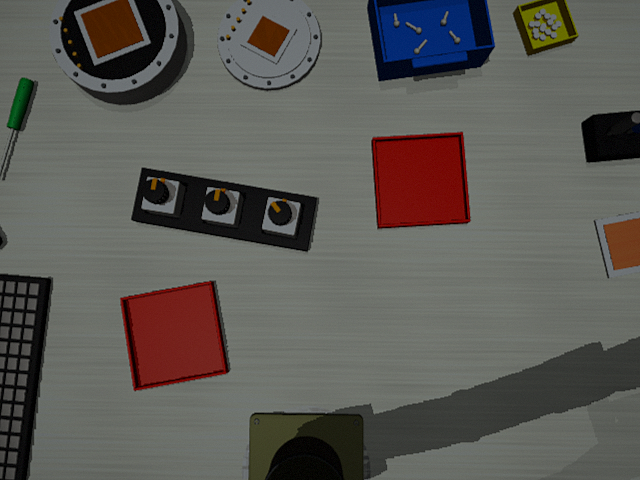

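View pics/side0.png

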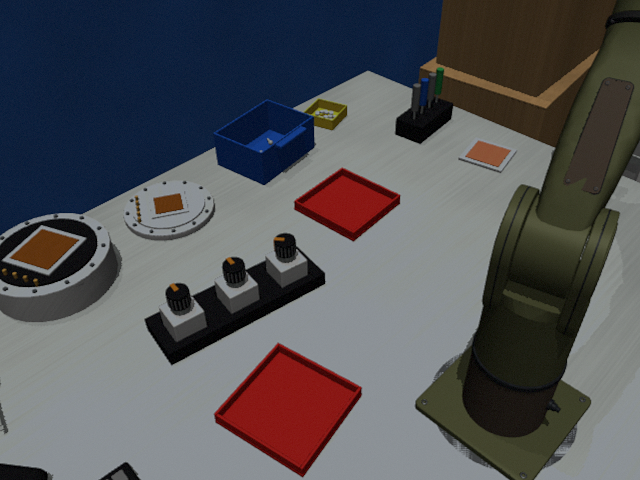

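```bash
cat > h.py <<'E'
from cell import *
import cv2,numpy as np
from scipy.spatial.transform import Rotation as R
def toolpose(o=None):
    o=o or get_obs(); T=np.eye(4); T[:3,:3]=R.from_quat(np.roll(o['orientation'],-1)).as_matrix(); T[:3,3]=o['eef_pos']; return T
def c2w(n):
    m=camera_model(n)
    return np.linalg.inv(m['world_to_cam']) if n!='wrist' else toolpose()@m['mount']
def ray_z(n,u,v,z,T=None):
    m=camera_model(n);T=c2w(n) if T is None else T
    d=T[:3,:3]@np.linalg.inv(m['mtx'])@np.array([u,v,1.]); return T[:3,3]+d*(z-T[2,3])/d[2]
def deproj(n,d,u,v,T=None):
    m=camera_model(n);T=c2w(n) if T is None else T
    u=np.asarray(u,float);v=np.asarray(v,float);z=np.asarray(d,float)
    P=np.stack([u,v,np.ones_like(u)],-1)@np.linalg.inv(m['mtx']).T*z[...,None]
    return P@T[:3,:3].T+T[:3,3]
E
python3 - <<'E'
from h import *
p=np.load('top0p.npy');d=np.load('top0.npy')
c=p[155:255,125:325,::-1]; cv2.imwrite('pics/topz.png',cv2.resize(c,None,fx=4,fy=4,interpolation=cv2.INTER_CUBIC))
v,u=np.mgrid[0:480,0:640]; P=deproj('top',d,u,v)
hsv=cv2.cvtColor(p,cv2.COLOR_RGB2HSV)
red=((hsv[...,0]<6)|(hsv[...,0]>174))&(hsv[...,1]>150)&(hsv[...,2]>60)&(d>0)
n,l,s,ce=cv2.connectedComponentsWithStats(red.astype(np.uint8))
for i in range(1,n):
    if s[i,4]>500:
        m=l==i; q=P[m]; r=q[(q[:,2]>20)];fl=q[q[:,2]<12]
        print(s[i],np.percentile(q[:,2],[5,50,95]),cv2.minAreaRect(q[:,:2].astype(np.float32)),q.mean(0),len(r))
# caps: z 80..120
m=(P[...,2]>85)&(P[...,2]<125)&(d>0)&(u>120)&(u<330)&(v>150)&(v<260)
n,l,s,ce=cv2.connectedComponentsWithStats(m.astype(np.uint8))
for i in range(1,n):
    if s[i,4]>50:
        q=P[l==i];print('cap',ce[i],s[i,4],np.median(q[:,2]),q.mean(0),cv2.minEnclosingCircle(q[:,:2].astype(np.float32)))
W,dw=read_camera('wrist');cv2.imwrite('pics/w0.png',W[:,:,::-1])
E
```

```text
[ 373  132   97   96 7879] [ 2.64041754  6.18787789 25.76475837] ((533.7305908203125, -212.03433227539062), (169.0883026123047, 176.81680297851562), 3.862276792526245) [ 534.15382744 -210.20689578    8.12295631] 892
[ 120  281  107  110 8295] [ 3.46594724  6.7790569  26.25680696] ((240.69065856933594, 245.77737426757812), (172.03504943847656, 175.35247802734375), 10.90983772277832) [241.87692616 244.96641932   8.59689687] 869
cap [154.32190476 190.67619048] 525 110.39436915577653 [492.05495339 261.49118247 108.19863041] ((493.6595764160156, 263.95196533203125), 20.847938537597656)
cap [216.50604839 201.3608871 ] 496 110.60741853665854 [474.15439319 154.0801619  109.02462599] ((475.968017578125, 155.33851623535156), 20.83662223815918)
cap [279.15899582 212.11506276] 478 110.93687774619718 [456.31029257  46.7334605  109.65905319] ((457.716064453125, 47.703819274902344), 20.76220703125)
```

View pics/topz.png

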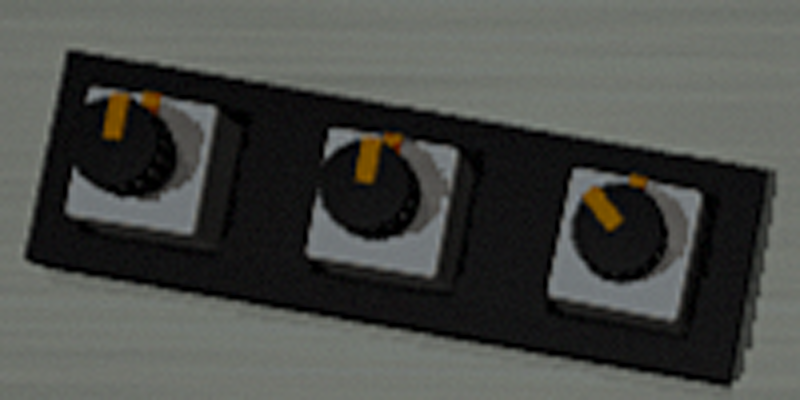

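View pics/w0.png

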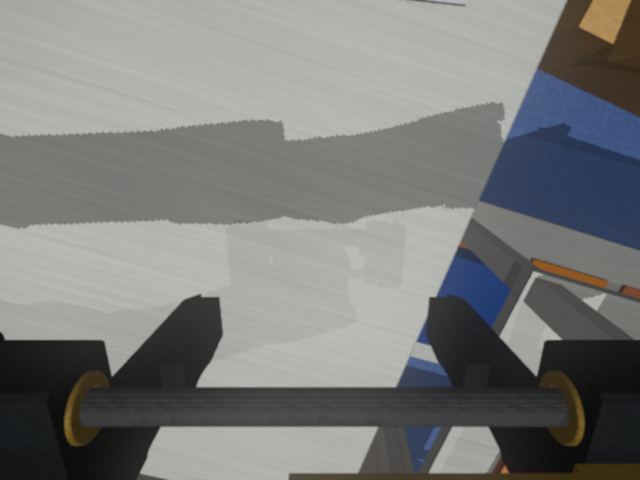

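Run:
```python
from h import *
p=np.load('top0p.npy');d=np.load('top0.npy')
v,u=np.mgrid[0:480,0:640]; P=deproj('top',d,u,v)
hsv=cv2.cvtColor(p,cv2.COLOR_RGB2HSV)
o=(hsv[...,0]>8)&(hsv[...,0]<25)&(hsv[...,1]>150)&(hsv[...,2]>90)&(u>120)&(u<330)&(v>150)&(v<260)
print(o.sum())
caps=[];lin=[]
n,l,s,ce=cv2.connectedComponentsWithStats(((P[...,2]>105)&(P[...,2]<116)&(u>120)&(u<330)&(v>150)&(v<260)).astype(np.uint8))
for i in range(1,n):
    if s[i,4]<200: continue
    m=l==i
    c,r=cv2.minEnclosingCircle(np.argwhere(m)[:,::-1].astype(np.float32))
    C=ray_z('top',*c,110.)
    C2=ray_z('top',*ce[i],110.)
    mo=m&o; q=np.array([ray_z('top',a,b,110.) for b,a in np.argwhere(mo)])
    near=(abs(u-c[0])<25)&(abs(v-c[1])<25)&o&(P[...,2]<90)&(P[...,2]>50)
    qb=np.array([ray_z('top',a,b,66.) for b,a in np.argwhere(near)])
    dv=q.mean(0)-C2
    print(C,r,C2,'capline',np.degrees(np.arctan2(dv[1],dv[0])),len(q),'body',len(qb), qb.mean(0) if len(qb) else '')
    if len(qb): e=qb.mean(0)-C2; print(np.degrees(np.arctan2(e[1],e[0])))
T=toolpose();print(T)
```

```text
163
[493.56957809 263.67761583 110.        ] 12.039437294006348 [493.38773886 263.79159001 110.        ] capline -4.961108563705001 44 body 13 [520.1635376  260.07039858  66.        ]
-7.912055143027778
[475.70914924 155.16316132 110.        ] 12.115514755249023 [475.43264393 155.51171494 110.        ] capline -6.374717321250469 45 body 7 [503.08190706 151.45036222  66.        ]
-8.356321334659107
[457.3158048   47.85365778 110.        ] 12.103818893432617 [457.62617124  47.23661341 110.        ] capline 38.363888449047444 45 body 8 [484.97225571  41.6101816   66.        ]
-11.626308520679387
[[-4.68054451e-04  9.56845327e-01  2.90597317e-01  1.81420453e+02]
 [ 1.26818889e-03  2.90597683e-01 -9.56844490e-01 -5.97608337e+02]
 [-9.99999086e-01 -7.93230357e-05 -1.34947615e-03  2.38106872e+02]
 [ 0.00000000e+00  0.00000000e+00  0.00000000e+00  1.00000000e+00]]
```

>>> step_arm(rows="0 6 -2.5 0 0 0 7; 0 12 -5 0 0 0 7; 0 18 -7.5 -5 0 0 7; 0 24 -10 -10 0 0 7; 0 30 -12.5 -15 0 0 7; 0 35.8 -15 -20 0 0 7; 0 37 -20 -25 0 0 7; 0 38.5 -25 -30 0 0 7; 0 40 -30 -30 0 0 7; 0 41 -35 -30 0 0 7", grip_force=20)

```text
time: 1.4
eef_pos: [472.3, -142.1, 238.6]
orientation: [0.658, 0.26, 0.658, -0.259]
contact_force: [0.8, -0.0, -0.3]
finger_gap: 70.1
```

>>> step_arm(rows="0 3 -3.5 0 0 0 7; 0 6.5 -7 0 0 0 7; 1 10 -11 0 0 0 7; 3 12.9 -14.1 0 0 0 7; 5 12.9 -14.1 0 0 0 7; 5 12.9 -14.1 0 0 0 7; 5 12.9 -14.1 0 0 0 7")

```text
time: 2.28
eef_pos: [457.8, 45.9, 189.1]
orientation: [0.658, 0.26, 0.657, -0.26]
contact_force: [1.3, 0.2, -0.2]
finger_gap: 70.0
```

Run:
```python
from h import *
o=get_obs();print(o['eef_pos'],o['q'],o['dq']);T=toolpose(o);print(T)
Tw=T@camera_model('wrist')['mount'];np.save('Tw.npy',Tw)
p,d=read_camera('wrist');cv2.imwrite('pics/w1.png',p[:,:,::-1]);np.save('w1.npy',d);np.save('w1p.npy',p)
p,d=read_camera('top');cv2.imwrite('pics/top1.png',p[:,:,::-1])
```

```text
[457.76397712  45.90681057 189.11632291] [-0.05007812  0.56973539 -0.23166877  2.09980911  0.26295638  0.49844575
 -1.23200759] [ 0.00887456 -0.0106971  -0.00085832 -0.0060195   0.00151968 -0.00250821
 -0.00200384]
[[ 4.65896607e-04  6.84351797e-01  7.29151836e-01  4.57763977e+02]
 [-3.15226099e-04  7.29151980e-01 -6.84351731e-01  4.59068106e+01]
 [-9.99999842e-01  8.89894608e-05  5.55434981e-04  1.89116323e+02]
 [ 0.00000000e+00  0.00000000e+00  0.00000000e+00  1.00000000e+00]]
```

View pics/w1.png

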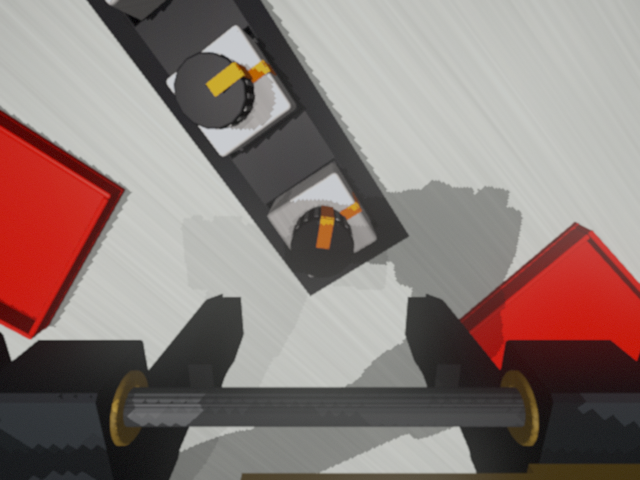

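Run:
```python
from h import *
p=np.load('w1p.npy');d=np.load('w1.npy');Tw=np.load('Tw.npy')
v,u=np.mgrid[0:480,0:640]; P=deproj('wrist',d,u,v,Tw)
m=(d>0)&(P[...,2]>100)&(P[...,2]<118)&(v<290)&(P[...,0]>380)&(P[...,0]<560)&(P[...,1]>0)&(P[...,1]<200)
n,l,s,ce=cv2.connectedComponentsWithStats(m.astype(np.uint8))
hsv=cv2.cvtColor(p,cv2.COLOR_RGB2HSV)
o=(hsv[...,0]>8)&(hsv[...,0]<28)&(hsv[...,1]>120)&(hsv[...,2]>90)
for i in range(1,n):
    if s[i,4]<200: continue
    q=P[l==i]; c,r=cv2.minEnclosingCircle(q[:,:2].astype(np.float32))
    g=P[(l==i)&o]; dv=g.mean(0)-q.mean(0)
    vv=np.linalg.svd(g[:,:2]-g[:,:2].mean(0))[2][0]
    near=o&(np.linalg.norm(P[...,:2]-np.array(c),axis=-1)<36)&(P[...,2]<75)&(P[...,2]>58);b=P[near]
    e=b.mean(0)-np.r_[c,66] if len(b) else np.zeros(3)
    print(s[i],np.median(q[:,2]),q.mean(0),c,r,'line',np.degrees(np.arctan2(dv[1],dv[0])),np.degrees(np.arctan2(vv[1],vv[0])),'body',len(b),np.degrees(np.arctan2(e[1],e[0])))
```

```text
[ 173   52   77   78 4639] 110.25354458332001 [477.32579259 154.52814525 110.02046808] (476.713134765625, 154.5266876220703) 20.612356185913086 line -6.763707768166501 170.75979388408982 body 249 -8.43371225587875
[ 290  212   64   66 3229] 110.29661459502094 [459.57609493  48.22404191 109.92614395] (458.8448791503906, 46.94122314453125) 20.600820541381836 line 34.67764055061474 -142.60528503837568 body 188 -11.441830534738413
```

>>> step_arm(rows="2 0.1 -0.1 -10 0 0 7; 5 0.1 -0.1 -20 0 0 7; 8 0.1 -0.1 -20 0 0 7; 10 0.1 -0.1 -20 0 0 7; 11 0.1 -0.1 -20 0 0 7; 11 0.1 -0.1 -20 0 0 7; 11 0.1 -0.1 -20 0 0 7")

```text
time: 3.25
eef_pos: [458.0, 47.9, 79.5]
orientation: [0.693, 0.142, 0.692, -0.142]
contact_force: [-0.5, 0.1, -0.2]
finger_gap: 69.9
```

Run:
```python
from h import *
o=get_obs();print(o['eef_pos'],o['q'],o['contact_force']);T=toolpose(o);print(T)
p,d=read_camera('wrist');cv2.imwrite('pics/w2.png',p[:,:,::-1])
p,d=read_camera('side');cv2.imwrite('pics/s2.png',cv2.resize(p[200:380,130:370,::-1],None,fx=3,fy=3))
```

```text
[458.01133526  47.89256761  79.46276855] [-0.11765594  0.78464975 -0.14007395  2.1791745   0.50348599  0.20609835
 -1.11513746] [-0.53479433  0.1441878  -0.22561478]
[[ 1.54765274e-03  3.92816475e-01  9.19615584e-01  4.58011335e+02]
 [ 2.52245820e-04  9.19616502e-01 -3.92817292e-01  4.78925676e+01]
 [-9.99998771e-01  8.39913944e-04  1.32416068e-03  7.94627686e+01]
 [ 0.00000000e+00  0.00000000e+00  0.00000000e+00  1.00000000e+00]]
```

View pics/s2.png

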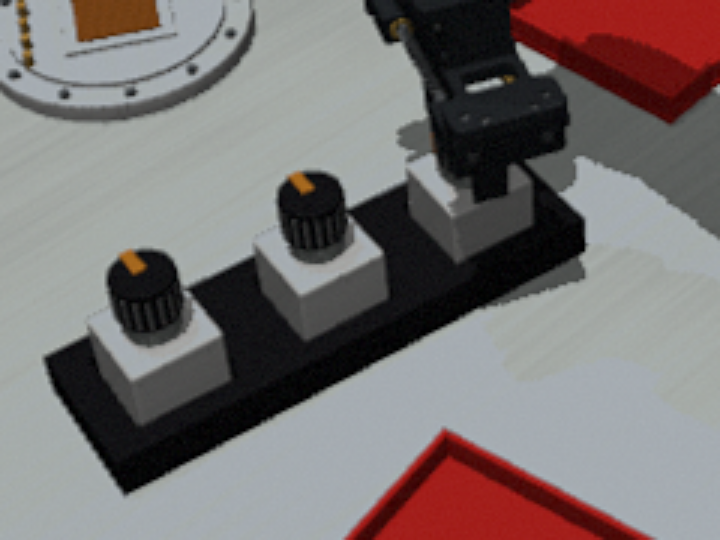

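View pics/w2.png

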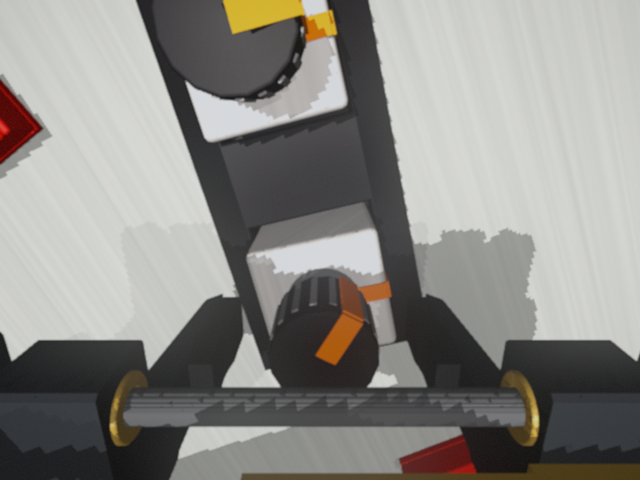

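>>> step_arm(rows="0 0 0 0 0 0 5; 0 0 0 0 0 0 4; 0 0 0 0 0 0 3.5; 0 0 0 0 0 0 3.5; 0 0 0 0 0 0 3.5", grip_force=20)

```text
time: 3.98
eef_pos: [457.7, 47.9, 78.7]
orientation: [0.693, 0.142, 0.693, -0.142]
contact_force: [0.5, -0.3, 0.9]
finger_gap: 39.3
```

>>> step_arm(rows="0 0 0 4 0 0 3.5; 0 0 0 8 0 0 3.5; 0 0 0 12 0 0 3.5; 0 0 0 16 0 0 3.5; 0 0 0 20 0 0 3.5; 0 0 0 24 0 0 3.5; 0 0 0 28 0 0 3.5; 0 0 0 32 0 0 3.5; 0 0 0 36 0 0 3.5; 0 0 0 36 0 0 3.5")

```text
time: 5.22
eef_pos: [457.6, 47.9, 78.8]
orientation: [0.615, 0.349, 0.615, -0.349]
contact_force: [2.4, -2.0, 2.5]
finger_gap: 39.4
```

Run:
```python
from h import *
o=get_obs();print(o['eef_pos'],o['q'],o['contact_force'],o['wrist_torque']);T=toolpose(o);print(T)
p,d=read_camera('wrist');cv2.imwrite('pics/w3.png',p[:,:,::-1])
```

```text
[457.61877351  47.87455741  78.78182902] [-0.17294371  0.78569091 -0.05140411  2.18224022  0.20881811  0.17765568
 -1.44772317] [ 2.39408343 -1.96034062  2.49607405] [-0.33562876 -0.37728414 -0.05414968]
[[ 4.98605671e-04  8.58746368e-01  5.12400651e-01  4.57618774e+02]
 [-1.93277426e-04  5.12400788e-01 -8.58746409e-01  4.78745574e+01]
 [-9.99999857e-01  3.29140351e-04  4.21462226e-04  7.87818290e+01]
 [ 0.00000000e+00  0.00000000e+00  0.00000000e+00  1.00000000e+00]]
```

View pics/w3.png

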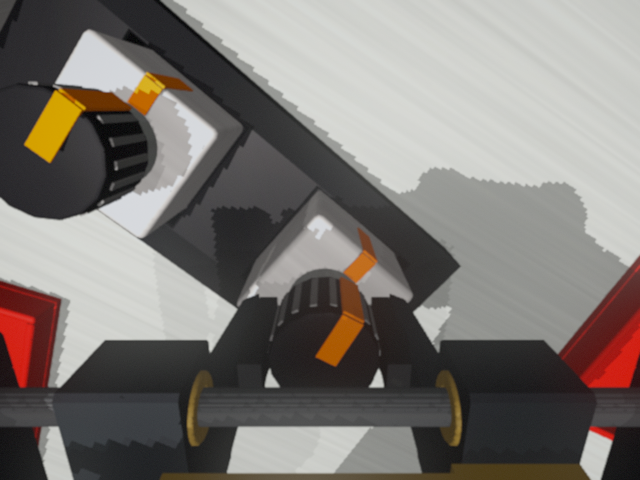

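>>> step_arm(rows="0 0 0 3 0 0 3.5; 0 0 0 6 0 0 3.5; 0 0 0 8 0 0 3.5; 0 0 0 10 0 0 3.5; 0 0 0 10 0 0 3.5; 0 0 0 10 0 0 3.5")

```text
time: 6.02
eef_pos: [457.2, 47.8, 78.7]
orientation: [0.582, 0.401, 0.582, -0.401]
contact_force: [0.8, -2.4, 3.7]
finger_gap: 39.1
```

Run:
```python
from h import *
o=get_obs();print(o['eef_pos'],o['q'],o['contact_force'],o['wrist_torque']);T=toolpose(o);print(T[:,2])
```

```text
[457.15997663  47.77720236  78.69313982] [-0.18573936  0.78623381 -0.03055688  2.18334327  0.12606937  0.17409633
 -1.53774315] [ 0.78217396 -2.39827457  3.72139579] [-0.50277343 -0.08703343 -0.01774134]
[ 3.56555857e-01 -9.34274004e-01  7.89455385e-05  0.00000000e+00]
```

>>> step_arm(rows="0 0 0 2 0 0 3.5; 0 0 0 4 0 0 3.5; 0 0 0 4 0 0 3.5")

```text
time: 6.4
eef_pos: [457.1, 47.9, 78.7]
orientation: [0.568, 0.421, 0.568, -0.421]
contact_force: [-0.0, -1.9, 4.7]
finger_gap: 39.5
```

Run:
```python
from h import *
o=get_obs();print(o['eef_pos'],o['q'],o['contact_force'],o['wrist_torque']);T=toolpose(o);print(T[:,2])
p,d=read_camera('wrist');cv2.imwrite('pics/w4.png',p[:,:,::-1])
```

```text
[457.0947251   47.86496337  78.69683358] [-0.19110639  0.78643581 -0.02219638  2.18366329  0.09223695  0.17291971
 -1.57424488] [-0.04166396 -1.93713013  4.73458602] [-0.47711979  0.11793544 -0.00593548]
[ 2.89989874e-01 -9.57029710e-01  8.61723914e-05  0.00000000e+00]
```

View pics/w4.png

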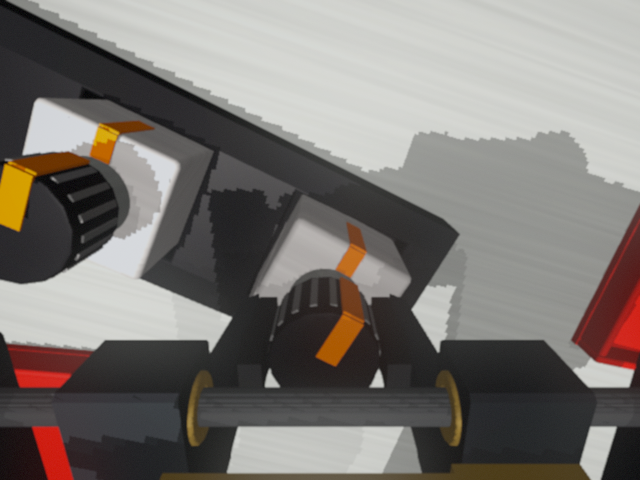

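>>> step_arm(rows="0 0 0 2 0 0 3.5; 0 0 0 4 0 0 3.5; 0 0 0 6 0 0 3.5; 0 0 0 6 0 0 3.5")

```text
time: 6.95
eef_pos: [458.6, 48.0, 78.7]
orientation: [0.546, 0.451, 0.545, -0.45]
contact_force: [3.0, -3.6, 2.3]
finger_gap: 39.2
```

Run:
```python
from h import *
o=get_obs();print(o['eef_pos'],o['q'],o['contact_force'],o['wrist_torque']);T=toolpose(o);print(T[:,2])
Tw=T@camera_model('wrist')['mount']
p,d=read_camera('wrist');cv2.imwrite('pics/w5.png',p[:,:,::-1])
v,u=np.mgrid[0:480,0:640]; P=deproj('wrist',d,u,v,Tw)
hsv=cv2.cvtColor(p,cv2.COLOR_RGB2HSV)
o=(hsv[...,0]>8)&(hsv[...,0]<28)&(hsv[...,1]>120)&(hsv[...,2]>90)&(d>0)&(np.hypot(P[...,0]-458,P[...,1]-47)<45)
for a,b in ((105,116),(78,100),(62,70),(30,58)):
    m=o&(P[...,2]>a)&(P[...,2]<b)&(v<380)
    q=P[m]; print(a,b,len(q),q.mean(0) if len(q) else '', np.median(q[:,2]) if len(q) else '',np.degrees(np.arctan2(q[:,1].mean()-47.3,q[:,0].mean()-458)) if len(q) else '')
```

```text
[458.55312421  48.02554091  78.735411  ] [-0.19864737  0.78695355 -0.00967252  2.18236953  0.04221663  0.17027285
 -1.6281497 ] [ 3.00693615 -3.64587909  2.26959955] [-0.66476167 -0.64806037  0.48820041]
[ 1.88578331e-01 -9.82058115e-01  2.67307793e-04  0.00000000e+00]
105 116 1443 [469.9076466   43.71663077 110.6807165 ] 110.99430966379343 -16.748122136196063
78 100 394 [478.05638756  41.5029072   91.54612021] 91.77137929963179 -16.12139462834453
62 70 571 [481.89849281  40.64740008  66.83413792] 66.99691641005347 -15.55555502159165
30 58 214 [487.85589478  39.03090907  46.27654397] 46.81226333508803 -15.480963592624047
```

View pics/w5.png

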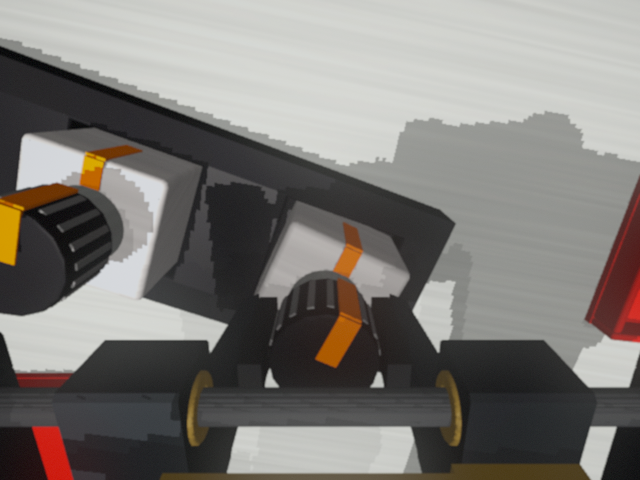

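>>> step_arm(rows="0 0 0 -2 0 0 3.5; 0 0 0 -3 0 0 3.5; -0.3 0 0 -3 0 0 3.5; -0.8 0 0 -3 0 0 3.5; -1.5 0 0 -3 0 0 3.5; -2.5 0 0 -3 0 0 3.5; -4 0 0 -3 0 0 3.5; -6 0 0 -3 0 0 3.5; -8 0 0 -3 0 0 3.5; -8 0 0 -3 0 0 3.5", grip_force=25)

```text
time: 8.25
eef_pos: [457.3, 48.0, 160.0]
orientation: [0.557, 0.436, 0.556, -0.435]
contact_force: [0.2, 0.2, -2.6]
finger_gap: 39.3
```

Run:
```python
from h import *
o=get_obs();print(o['eef_pos'],o['q'],o['contact_force'],o['wrist_torque'],o['finger_gap']);T=toolpose(o);print(T[:,1:3])
p,d=read_camera('wrist');cv2.imwrite('pics/w6.png',p[:,:,::-1])
p,d=read_camera('side');cv2.imwrite('pics/s6.png',p[:,:,::-1])
```

```text
[457.308326    47.98565203 159.98876559] [-0.18173997  0.61913784 -0.03621414  2.1348462   0.05564785  0.38694339
 -1.59112701] [ 0.20765389  0.19583194 -2.60994185] [-0.00587226 -0.0517318  -0.00994358] 39.31867197789274
[[ 9.70759965e-01  2.40047720e-01]
 [ 2.40047480e-01 -9.70761089e-01]
 [ 1.51588742e-03  2.40252306e-05]
 [ 0.00000000e+00  0.00000000e+00]]
```

View pics/w6.png

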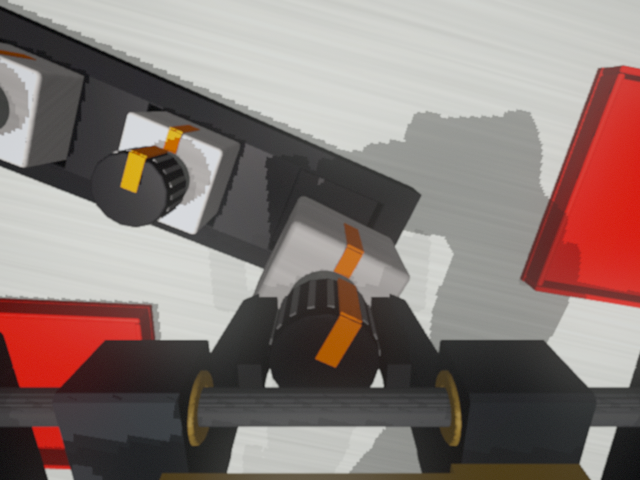

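View pics/s6.png

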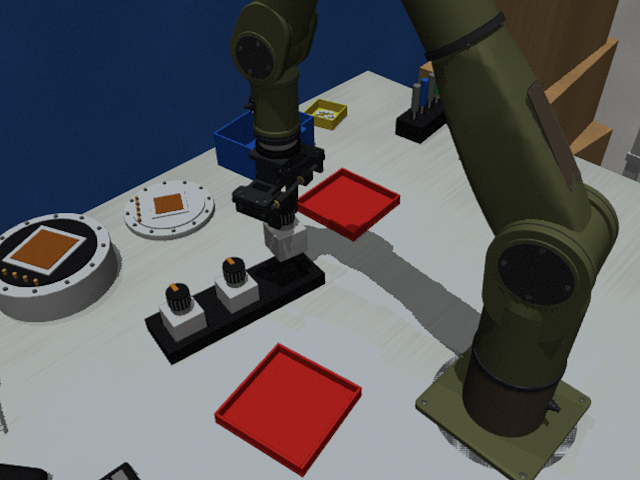

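>>> step_arm(rows="0 0.1 1 0 0 0 3.5; 0 0.2 4 0 0 0 3.5; 0 0.4 8 0 0 0 3.5; 0 0.5 12 0 0 0 3.5; 0 0.7 16 0 0 0 3.5; 0 0.9 20 0 0 0 3.5; 0 1.1 24 0 0 0 3.5; 0 1.2 26 0 0 0 3.5; 0 1.2 27 0 0 0 3.5; 0 1.2 27 0 0 0 3.5")

```text
time: 9.6
eef_pos: [533.5, -210.6, 158.3]
orientation: [0.556, 0.436, 0.557, -0.436]
contact_force: [-0.3, 0.8, -2.7]
finger_gap: 39.3
```

Run:
```python
from h import *
o=get_obs();print(o['time'],o['eef_pos'],o['q'],o['contact_force'],o['finger_gap']);T=toolpose(o);print(T[:,1:3])
Tw=T@camera_model('wrist')['mount']
p,d=read_camera('wrist');cv2.imwrite('pics/w7.png',p[:,:,::-1])
v,u=np.mgrid[0:480,0:640]; P=deproj('wrist',d,u,v,Tw)
hsv=cv2.cvtColor(p,cv2.COLOR_RGB2HSV)
o=((hsv[...,0]<6)|(hsv[...,0]>174))&(hsv[...,1]>150)&(d>0)&(P[...,2]>20)&(P[...,2]<32)
print(cv2.minAreaRect(P[o][:,:2].astype(np.float32)))
d=np.load('top0.npy');p=np.load('top0p.npy');P=deproj('top',d,u,v)
hsv=cv2.cvtColor(p,cv2.COLOR_RGB2HSV)
o=((hsv[...,0]<6)|(hsv[...,0]>174))&(hsv[...,1]>150)&(d>0)&(P[...,2]>22)&(P[...,2]<30)&(u>365)&(u<480)&(v<240)&(v>120)
print(cv2.minAreaRect(P[o][:,:2].astype(np.float32)))
p,d=read_camera('top');cv2.imwrite('pics/t7.png',p[:,:,::-1])
```

```text
9.6 [ 533.51996949 -210.62199235  158.32515373] [ 0.3678078   0.72890342 -0.12242794  1.80082355  0.13923055  0.6213369
 -1.16525225] [-0.30716721  0.76447561 -2.68705169] 39.28788974360565
[[ 9.70666405e-01  2.40428439e-01]
 [ 2.40429237e-01 -9.70666302e-01]
 [-7.16003414e-04 -1.04708095e-03]
 [ 0.00000000e+00  0.00000000e+00]]
((535.7704467773438, -209.5586395263672), (168.25433349609375, 168.2442169189453), 3.953644275665283)
((533.42431640625, -208.6423797607422), (169.1163787841797, 170.5725555419922), 3.7759923934936523)
```

View pics/w7.png

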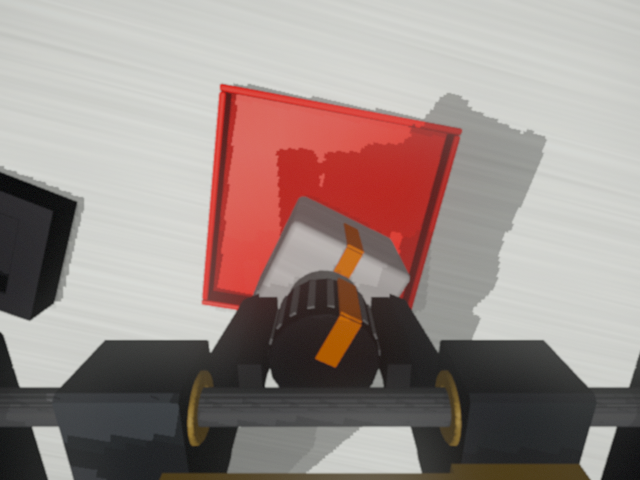

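View pics/t7.png

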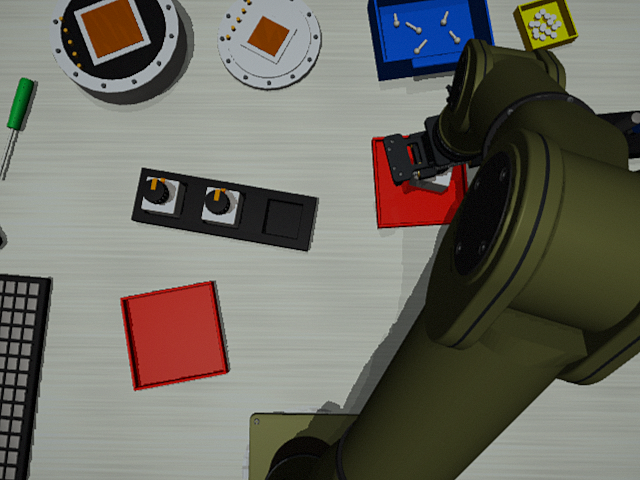

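>>> step_arm(rows="1.5 0 0 0 0 0 3.5; 3.5 0 0 0 0 0 3.5; 5.5 0 0 0 0 0 3.5; 7 0 0 0 0 0 3.5; 7.8 0 0 0 0 0 3.5; 8.1 0 0 0 0 0 3.5; 8.3 0 0 0 0 0 3.5; 8.3 0 0 0 0 0 3.5")

```text
time: 10.7
eef_pos: [534.1, -211.4, 76.1]
orientation: [0.557, 0.436, 0.557, -0.436]
contact_force: [-0.2, -0.9, -2.2]
finger_gap: 39.0
```

>>> step_arm(rows="0.1 0 0 0 0 0 3.5; 0.15 0 0 0 0 0 3.5; 0.2 0 0 0 0 0 3.5; 0.25 0 0 0 0 0 3.5; 0.25 0 0 0 0 0 3.5")

```text
time: 11.32
eef_pos: [533.7, -211.6, 73.7]
orientation: [0.557, 0.436, 0.557, -0.436]
contact_force: [-2.5, 0.2, 4.3]
finger_gap: 39.6
```

>>> step_arm(rows="0 0 0 0 0 0 4.2; 0 0 0 0 0 0 4.6; 0 0 0 0 0 0 5.5; 0 0 0 0 0 0 6.5; 0 0 0 0 0 0 7; 0 0 0 0 0 0 7; -2 0 0 0 0 0 7; -5 0 0 0 0 0 7; -8 0 0 0 0 0 7; -11 0 0 0 0 0 7")

```text
time: 12.58
eef_pos: [533.7, -211.3, 184.2]
orientation: [0.557, 0.436, 0.557, -0.436]
contact_force: [-0.0, -0.8, -0.5]
finger_gap: 69.7
```

>>> step_arm(rows="0 -4 0 0 0 0 7; -2 -9 0 0 0 0 7; -4 -13 0 0 0 0 7; -4 -13 0 0 0 0 7; -4 -13 0 0 0 0 7")

```text
time: 13.2
eef_pos: [408.7, -242.4, 223.3]
orientation: [0.557, 0.436, 0.556, -0.435]
contact_force: [-0.2, -0.0, 0.1]
finger_gap: 70.1
```

Run:
```python
from h import *
o=get_obs();print(o['time'],o['eef_pos'],o['q'],o['contact_force'],o['finger_gap']);T=toolpose(o)
Tw=T@camera_model('wrist')['mount']
p,d=read_camera('wrist');cv2.imwrite('pics/w8.png',p[:,:,::-1])
v,u=np.mgrid[0:480,0:640]; P=deproj('wrist',d,u,v,Tw)
hsv=cv2.cvtColor(p,cv2.COLOR_RGB2HSV)
o=(hsv[...,0]>8)&(hsv[...,0]<28)&(hsv[...,1]>120)&(hsv[...,2]>60)&(d>0)&(np.hypot(P[...,0]-534,P[...,1]+211)<50)
top=(d>0)&(P[...,2]>100)&(P[...,2]<112)&(np.hypot(P[...,0]-534,P[...,1]+211)<40)
c,r=cv2.minEnclosingCircle(P[top][:,:2].astype(np.float32));print('cap',top.sum(),c,r,np.percentile(P[top][:,2],[5,50,95]))
for a,b in ((100,112),(73,95),(57,66),(15,55)):
    q=P[o&(P[...,2]>a)&(P[...,2]<b)]
    if len(q): print(a,b,len(q),q.mean(0),np.degrees(np.arctan2(q[:,1].mean()-c[1],q[:,0].mean()-c[0])))
p,d=read_camera('side');cv2.imwrite('pics/s8.png',p[:,:,::-1])
```

```text
13.2 [ 408.66342515 -242.38966983  223.34811067] [ 0.54379488  0.52238343 -0.16036547  2.02447483  0.14004505  0.60339076
 -1.03896557] [-0.15974452 -0.0186194   0.09232687] 70.06438779091538
cap 3637 (533.1420288085938, -213.00758361816406) 20.790353775024414 [103.83318086 105.25443846 106.61909549]
100 112 537 [ 542.91528563 -215.26521841  105.91136919] -13.007239084123999
57 66 17 [ 561.08798752 -221.85300951   61.55431741] -17.56356698948942
```

View pics/w8.png

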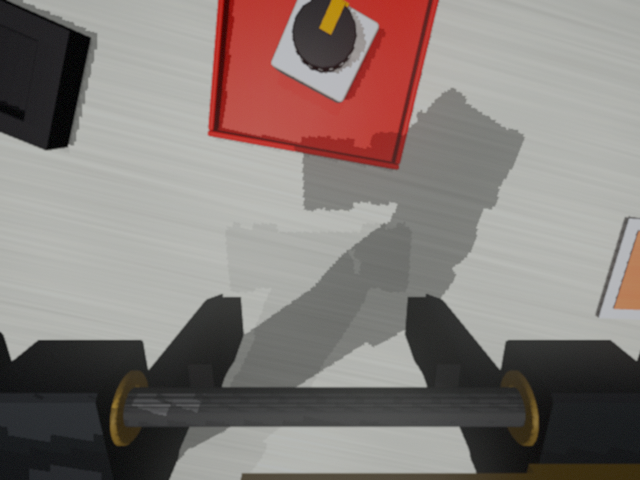

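View pics/s8.png

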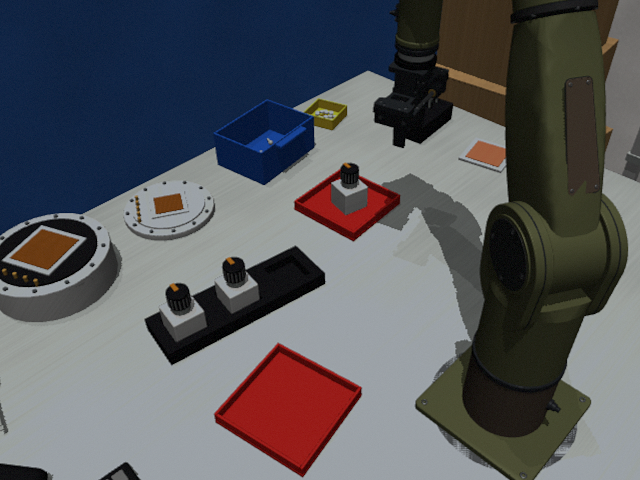

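Run:
```python
from h import *
p,d=read_camera('top')
v,u=np.mgrid[0:480,0:640]; P=deproj('top',d,u,v)
n,l,s,ce=cv2.connectedComponentsWithStats(((P[...,2]>100)&(P[...,2]<116)&(u>120)&(u<480)&(v>130)&(v<260)).astype(np.uint8))
for i in range(1,n):
    if 200<s[i,4]<900: print(P[l==i].mean(0), cv2.minEnclosingCircle(P[l==i][:,:2].astype(np.float32)))
o=get_obs();print(o['time'],o['dq'].round(3),o['contact_force'])
print(close_job())
```

```text
[ 531.88053587 -211.28969864  105.58224327] ((532.76806640625, -211.86204528808594), 20.940214157104492)
[492.98272201 262.63312629 110.22948882] ((493.9008483886719, 264.1856994628906), 20.818571090698242)
[474.99552946 155.02350893 110.77672627] ((476.1070861816406, 155.75042724609375), 20.749414443969727)
13.35 [-0.003  0.002  0.004  0.003 -0.001  0.002  0.001] [-1.05954648 -0.21667557 -0.11014717]
the job is handed in; nothing more can be done
None
```

I tightened the loose cap in the rack and set its canister upright in the right-hand red tray, then handed the job in at about 13 s. `close_job` gives no verdict, so what follows rests on my own measurements.

- **Loose canister:** it was the one nearest the robot's right end of the rack, with its lines about 47° (0.82 rad) apart. I pinched the cap at 20 N and turned it clockwise until the wrist torque rose to about 0.5 N m at the stop. The cap and body lines then agreed within about 2°. I backed the wrist off 3° before lifting.
- **Rack check:** at the stop the body had turned about 6° in its hole. The cap centre stayed within about 2 mm of its starting place while I twisted.
- **Placement:** cap centre at about (533, -212) mm against a tray centre of about (534, -209) mm. The cap top is at 105 mm, as it should be on the 5 mm tray floor, and the canister looks upright.
- **Cap in the tray:** the line angles read about 4.6° apart (0.08 rad), inside the 0.2 rad limit. Only 17 pixels of the body line were visible, so that figure is rough.
- **Sound canisters:** both caps measured within 1 mm of their starting positions.
- **Robot:** stopped well clear with the fingers open. The last force reading was about 1 N, which is sensor noise.

The two cameras disagreed by about 2 mm on the tray centre, which is within their calibration. No check failed.

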